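# Pack the earpiece cases from charger to touring tray

### The arm

A 6-joint arm with a two-finger parallel gripper is mounted at the origin on the work surface. World frame = base frame: x ahead of the robot, y to its left, z up, the work surface at z = 0. Lengths are in m, angles in rad, forces in N, time in s.
With the tool pointing down it reaches from about 0.35 to 0.975 m from the base axis. Payload 4.9 kg.
Tool frame: the origin (TCP) lies at the very end of the fingers, on their centre line; the grasp point (between the pads) lies 19 mm behind it; z points along the fingers, y is the line along which they close (so a half turn about z gives the same grasp; the last joint's range is limited). The gripper opens to 85 mm and grips with 20 to 120 N. Pads are 22 mm wide; open, the fingers measure 114 mm over their backs; the gripper's body (76 mm by 85 mm) begins 54 mm behind the grasp point. The pads swing forward as they close: fully open they stand 13 mm farther back than shut.
Start: joints at [-1.411, 0.053, 1.613, -0, 1.476, -0.119], TCP at [0.172, -0.601, 0.231] pointing down, gripper open.
Joint ranges: [-3.01, 3.01], [-1.01, 2.22], [0.06, 2.58], [-1.02, 4.17], [0.09, 2.62], [-3.14, 3.14]. Speed limits (rad/s): [2.57, 2.57, 3.14, 3.14, 3.14, 3.14].

### API

Orientations are given as a rotation vector (axis times angle).
In Python, from station import get_obs, optics, ctrl gives the robot as it stands.
- The arm moves only by the shell command python3 -m pendant 'ROWS' [FORCE]. ROWS is JSON, a list of rows, each a list of 3 entries, a list of its own where there are three numbers: the shift along the tool's x, y, z in mm, then the turn, a rotation vector about the tool's x, y, z in rad, then the opening, from 0 (shut) to 1 (fully open). A call has 1 to 12 rows; each row shifts and turns the commanded pose from where the row before left it, along the tool's axes as they then stand; what a row does not reach is not made up. A row lasts 1/12 s, in which the tool goes at most 41.7 mm and 7.16 degrees, less where a joint would pass 70% of its speed; a pose out of reach is approached as far as the arm can. A call is refused whole if a number of a shift passes 41.7 or a number of a turn 0.125, either way. A call with a gripper value outside its range is refused whole. The fingers move at their own pace and stop on an object; FORCE is the grip in N (left out, the last holds). Time passes only in rows, so rows that do not move let the fingers close. It gives the time, the measured TCP pose, the force, the opening and the grip force at its end, in the units of the state.
- get_obs(): the state, without advancing time (a new reading comes with each control period).
- optics.get_image(name): name is "side" or "top"; returns the picture (384x512x3 uint8, red, green, blue); there is no depth.
- optics.camera_model(name): a dict with "fx", "fy", "cx", "cy" (pixels), "cam_to_world" (4x4, takes a point from camera to world coordinates). Camera axes: x right, y up, looking along -z (the intrinsics and any distortion apply to the point x, -y, -z); pixel columns grow to the right and rows downward; lengths in m; the calibration is good to about 2 mm. A picture is of the moment at which its call begins. camera_model takes no time and is no camera call.
- ctrl.finish_job(): hands the job in; it is judged then, once.
The state is a dict: "t": time; "q": joint angles; "dq": joint speeds; "effort": joint torques, N m; "tool_pos": TCP position; "tool_rot": TCP orientation; "contact_force": force on the tool from outside, world axes, zero at the start; "wrist_torque": the same for the moment, N m; "opening": finger opening in m; "grip_force": force on a finger pad.
Only numpy, scipy, OpenCV 4.12 (cv2) and the standard library are available. Lean on these libraries where they do the work, as an engineer would, in place of code of your own. Each camera call takes 0.05 s, during which the arm holds its last target. There are 200 camera calls.

### The job

Move the earpiece cases from the charging strip into the touring tray, keeping them upright. The three tall cases, with two lugs on the lid, go one in each bay in the reverse of their left-to-right order on the strip: the leftmost tall case goes in the right bay, the next tall one in the middle bay and the rightmost in the left bay, left and right as the robot sees them and wherever in the row the spare stands. Stack the slimmer spare case, which has a single rib on its lid, on the middle bay's case, so that its base recesses drop over the lid lugs and it sits flat on that lid.

Things in the scene. Friction and masses are not known exactly. Their poses are not given: they have to be found in the camera images.
- case_a: tall black earpiece case, grey lid; 60 (own x) x 56 (own y) x 48 mm high, plus two black lugs 11 x 11 x 5 high on the lid at own x = +-16, y = 0; recesses 20 x 20 x 7 deep below them in the underside. About 0.18 kg. Origin: centre of underside, z up. The three tall cases look alike, known by their place in the row. Starts on pad_a.
- case_b: tall black earpiece case, grey lid; 60 (own x) x 56 (own y) x 48 mm high, plus two black lugs 11 x 11 x 5 high on the lid at own x = +-16, y = 0; recesses 20 x 20 x 7 deep below them in the underside. About 0.18 kg. Origin: centre of underside, z up. The three tall cases look alike, known by their place in the row. Starts on pad_b.
- case_c: tall black earpiece case, grey lid; 60 (own x) x 56 (own y) x 48 mm high, plus two black lugs 11 x 11 x 5 high on the lid at own x = +-16, y = 0; recesses 20 x 20 x 7 deep below them in the underside. About 0.18 kg. Origin: centre of underside, z up. The three tall cases look alike, known by their place in the row. Starts on pad_c.
- spare: slimmer spare case, black, grey lid; 60 (own x) x 40 (own y) x 30 mm high, no lugs, one black rib 40 x 6 x 3 high along x on its lid; two recesses 20 x 20 x 7 deep in its underside at own x = +-16, y = 0 fit over a tall case's lugs (4.5 mm spare each side, either way round), so that it rests on that lid. About 0.1 kg. Origin: centre of underside, z up. Starts on pad_d.
- pad_a: one of four like aluminium pads, 80 (own x) x 72 (own y) x 4 mm, fixed in a row along own y, 80 mm apart, on a black strip 350 x 92 x 10 high; pad top 14 mm above the table. Origin: centre of its underside; own y to the robot's left, x away from it (within 5 degrees). case_a starts on it.
- pad_b: one of four like aluminium pads, 80 (own x) x 72 (own y) x 4 mm, fixed in a row along own y, 80 mm apart, on a black strip 350 x 92 x 10 high; pad top 14 mm above the table. Origin: centre of its underside; own y to the robot's left, x away from it (within 5 degrees). case_b starts on it.
- pad_c: one of four like aluminium pads, 80 (own x) x 72 (own y) x 4 mm, fixed in a row along own y, 80 mm apart, on a black strip 350 x 92 x 10 high; pad top 14 mm above the table. Origin: centre of its underside; own y to the robot's left, x away from it (within 5 degrees). case_c starts on it.
- pad_d: one of four like aluminium pads, 80 (own x) x 72 (own y) x 4 mm, fixed in a row along own y, 80 mm apart, on a black strip 350 x 92 x 10 high; pad top 14 mm above the table. Origin: centre of its underside; own y to the robot's left, x away from it (within 5 degrees). The spare starts on it.
- tray: fixed tray, 100 (own x) x 260 (own y) mm, dark floor 8 mm above the table; three bays at own y = +84 (left), 0, -84 mm (right), x = 0, each 84 x 76 mm inside, aluminium walls 8 thick, 10 high above the floor. Origin: centre of underside, at table height; y to the robot's left, x away from it (within 5 degrees). About 200 mm nearer or farther than the strip; low clutter (18 high) between.
Not all that is in view belongs to the job. Leave any brown or purple look-alike of the spare alone.

How it is judged:
At the end, for the whole second after the job is handed in: Tall cases in the bays in the reverse of their pads' order, within 15 mm (x) and 14 mm (y) of bay centres, 4 mm of the floor; spare's underside within 2.5 mm of the middle case's lid, 8 mm of its centre, 0.25 rad of parallel; all upright within 0.08 rad and at rest (((y of pad_a in the frame of pad_b above 0.02 m and y of pad_b in the frame of pad_c above 0.02 m and x of case_a in the frame of tray between -0.015 and 0.015 m and y of case_a in the frame of tray between -0.098 and -0.07 m and z of case_a in the frame of tray between 0.004 and 0.012 m and x of case_b in the frame of tray between -0.015 and 0.015 m and y of case_b in the frame of tray between -0.014 and 0.014 m and z of case_b in the frame of tray between 0.004 and 0.012 m and x of case_c in the frame of tray between -0.015 and 0.015 m and y of case_c in the frame of tray between 0.07 and 0.098 m and z of case_c in the frame of tray between 0.004 and 0.012 m and z of spare in the frame of case_b between 0.0455 and 0.0505 m and horizontal distance between spare and case_b below 0.008 m and angle between the x axis of spare and the x axis of case_b, either way round below 0.25 rad) or (y of pad_a in the frame of pad_c above 0.02 m and y of pad_c in the frame of pad_b above 0.02 m and x of case_a in the frame of tray between -0.015 and 0.015 m and y of case_a in the frame of tray between -0.098 and -0.07 m and z of case_a in the frame of tray between 0.004 and 0.012 m and x of case_c in the frame of tray between -0.015 and 0.015 m and y of case_c in the frame of tray between -0.014 and 0.014 m and z of case_c in the frame of tray between 0.004 and 0.012 m and x of case_b in the frame of tray between -0.015 and 0.015 m and y of case_b in the frame of tray between 0.07 and 0.098 m and z of case_b in the frame of tray between 0.004 and 0.012 m and z of spare in the frame of case_c between 0.0455 and 0.0505 m and horizontal distance between spare and case_c below 0.008 m and angle between the x axis of spare and the x axis of case_c, either way round below 0.25 rad) or (y of pad_b in the frame of pad_a above 0.02 m and y of pad_a in the frame of pad_c above 0.02 m and x of case_b in the frame of tray between -0.015 and 0.015 m and y of case_b in the frame of tray between -0.098 and -0.07 m and z of case_b in the frame of tray between 0.004 and 0.012 m and x of case_a in the frame of tray between -0.015 and 0.015 m and y of case_a in the frame of tray between -0.014 and 0.014 m and z of case_a in the frame of tray between 0.004 and 0.012 m and x of case_c in the frame of tray between -0.015 and 0.015 m and y of case_c in the frame of tray between 0.07 and 0.098 m and z of case_c in the frame of tray between 0.004 and 0.012 m and z of spare in the frame of case_a between 0.0455 and 0.0505 m and horizontal distance between spare and case_a below 0.008 m and angle between the x axis of spare and the x axis of case_a, either way round below 0.25 rad) or (y of pad_b in the frame of pad_c above 0.02 m and y of pad_c in the frame of pad_a above 0.02 m and x of case_b in the frame of tray between -0.015 and 0.015 m and y of case_b in the frame of tray between -0.098 and -0.07 m and z of case_b in the frame of tray between 0.004 and 0.012 m and x of case_c in the frame of tray between -0.015 and 0.015 m and y of case_c in the frame of tray between -0.014 and 0.014 m and z of case_c in the frame of tray between 0.004 and 0.012 m and x of case_a in the frame of tray between -0.015 and 0.015 m and y of case_a in the frame of tray between 0.07 and 0.098 m and z of case_a in the frame of tray between 0.004 and 0.012 m and z of spare in the frame of case_c between 0.0455 and 0.0505 m and horizontal distance between spare and case_c below 0.008 m and angle between the x axis of spare and the x axis of case_c, either way round below 0.25 rad) or (y of pad_c in the frame of pad_a above 0.02 m and y of pad_a in the frame of pad_b above 0.02 m and x of case_c in the frame of tray between -0.015 and 0.015 m and y of case_c in the frame of tray between -0.098 and -0.07 m and z of case_c in the frame of tray between 0.004 and 0.012 m and x of case_a in the frame of tray between -0.015 and 0.015 m and y of case_a in the frame of tray between -0.014 and 0.014 m and z of case_a in the frame of tray between 0.004 and 0.012 m and x of case_b in the frame of tray between -0.015 and 0.015 m and y of case_b in the frame of tray between 0.07 and 0.098 m and z of case_b in the frame of tray between 0.004 and 0.012 m and z of spare in the frame of case_a between 0.0455 and 0.0505 m and horizontal distance between spare and case_a below 0.008 m and angle between the x axis of spare and the x axis of case_a, either way round below 0.25 rad) or (y of pad_c in the frame of pad_b above 0.02 m and y of pad_b in the frame of pad_a above 0.02 m and x of case_c in the frame of tray between -0.015 and 0.015 m and y of case_c in the frame of tray between -0.098 and -0.07 m and z of case_c in the frame of tray between 0.004 and 0.012 m and x of case_b in the frame of tray between -0.015 and 0.015 m and y of case_b in the frame of tray between -0.014 and 0.014 m and z of case_b in the frame of tray between 0.004 and 0.012 m and x of case_a in the frame of tray between -0.015 and 0.015 m and y of case_a in the frame of tray between 0.07 and 0.098 m and z of case_a in the frame of tray between 0.004 and 0.012 m and z of spare in the frame of case_b between 0.0455 and 0.0505 m and horizontal distance between spare and case_b below 0.008 m and angle between the x axis of spare and the x axis of case_b, either way round below 0.25 rad)) and angle between each of case_a, case_b, case_c, spare's own z axis and vertical below 0.08 rad and linear speed of each of case_a, case_b, case_c, spare below 0.02 m/s and angular speed of each of case_a, case_b, case_c, spare below 0.2 rad/s); the robot touches nothing.
It fails at once if case_a was tipped over (angle between case_a's own z axis and vertical above 0.6 rad).
It fails at once if case_b was tipped over (angle between case_b's own z axis and vertical above 0.6 rad).
It fails at once if case_c was tipped over (angle between case_c's own z axis and vertical above 0.6 rad).
It fails at once if spare was tipped over (angle between spare's own z axis and vertical above 0.6 rad).
It also fails if it takes over 101 s, if anything falls off the work surface, if the arm or the gripper's body presses on something with over 40 N, if the wrist force passes 120 N, or if a joint passes its speed limit or range.

## Working session

There is one attempt and no reset: what is moved stays moved. The work goes in short steps, Python scripts to look and compute and a shell command to move; the robot and the scene stay as the last step left them, time stands still between calls to the robot, and variables do not carry over. Pictures are saved under pics/ and viewed, at most 14 in all, crops included, and the job is handed in when it is done.

```bash
mkdir -p pics; ls; python3 - <<'E'
from station import get_obs, optics
import cv2,numpy as np
for n in("top","side"):
    im=optics.get_image(n); cv2.imwrite(f"pics/{n}0.png",im[:,:,::-1]); m=optics.camera_model(n); print(n,{k:np.round(v,3).tolist() if not isinstance(v,str) else v for k,v in m.items()})
o=get_obs(); print({k:np.round(v,3).tolist() for k,v in o.items()})
E
```

```text
pics
top {'fx': 489.319, 'fy': 489.319, 'cx': 252.674, 'cy': 197.346, 'cam_to_world': [[-0.012, 0.992, -0.123, 0.498], [-1.0, -0.011, 0.011, -0.01], [0.01, 0.123, 0.992, 0.986], [0.0, 0.0, 0.0, 1.0]]}
side {'fx': 484.486, 'fy': 484.486, 'cx': 262.773, 'cy': 190.725, 'cam_to_world': [[0.97, 0.152, -0.187, 0.386], [-0.241, 0.641, -0.729, -0.789], [0.009, 0.752, 0.659, 0.784], [0.0, 0.0, 0.0, 1.0]]}
{'t': 0.1, 'q': [-1.411, 0.053, 1.614, -0.0, 1.476, -0.119], 'dq': [0.0, -0.002, -0.004, 0.001, 0.001, -0.0], 'effort': [-0.001, -39.491, -37.136, -0.0, 0.004, -0.0], 'tool_pos': [0.172, -0.6, 0.23], 'tool_rot': [-3.109, -0.436, 0.0], 'contact_force': [0.257, 0.549, -0.305], 'wrist_torque': [-0.001, -0.011, 0.01], 'grip_force': 0.0, 'opening': 0.086}
```

View pics/top0.png

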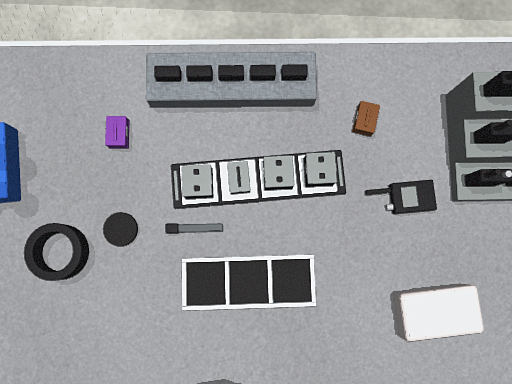

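View pics/side0.png

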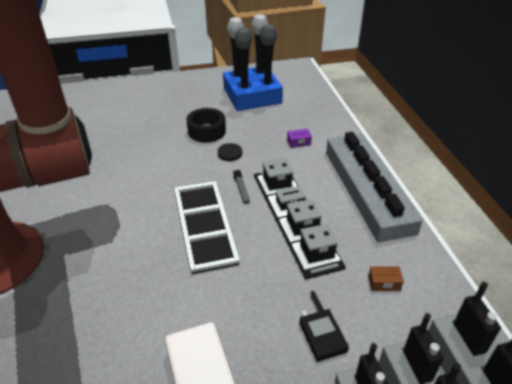

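Top view: row left to right is tall (198,182), spare (238,177), tall (279,172), tall (320,168). The tray is at about (249,282), nearer the robot, with a low pen at (195,228). Own x of the cases is along world x, so I'll grip along x.

```bash
cat > h.py <<'E'
import cv2,numpy as np
from station import get_obs,optics
from scipy.spatial.transform import Rotation as R
def ray(n,px,z):
    m=optics.camera_model(n);T=np.array(m["cam_to_world"]);u,v=px
    d=T[:3,:3]@np.array([(u-m["cx"])/m["fx"],-(v-m["cy"])/m["fy"],-1]);o=T[:3,3]
    return (o+d*(z-o[2])/d[2])
def go(x,y,z,yaw):
    "tool-frame shift mm + yaw turn so tool y axis points along heading yaw, tool down (mod pi)"
    o=get_obs();r=R.from_rotvec(o["tool_rot"]).as_matrix();p=np.array(o["tool_pos"])
    cur=np.arctan2(r[1,1],r[0,1]);d=(yaw-cur+np.pi/2)%np.pi-np.pi/2
    print("t",round(o["t"],2),"pos",np.round(p*1000,1),"toolshift",np.round(r.T@(np.array([x,y,z])-p)*1000,1),"turn z",round(-d,3),"zaxis",np.round(r[:,2],3),"open",round(o["opening"],4),"grip",round(o["grip_force"],1),"F",np.round(o["contact_force"],1),"q",np.round(o["q"],2))
E
python3 - <<'E'
from h import *
im=cv2.imread("pics/top0.png");hsv=cv2.cvtColor(im,cv2.COLOR_BGR2HSV)
print([im[y,x].tolist() for x,y in((190,172),(205,172),(185,200),(238,165),(198,180),(280,160),(230,180))])
# white frame of tray
w=((hsv[:,:,2]>215)&(hsv[:,:,1]<40)).astype(np.uint8);cv2.imwrite("pics/w.png",np.vstack([cv2.resize(im[140:320,160:360],None,fx=3,fy=3,interpolation=2)[:590]]))
for c in cv2.findContours(w,0,2)[0]:
    if cv2.contourArea(c)>100:print(np.round(cv2.minAreaRect(c),1) if 0 else cv2.minAreaRect(c))
# dark blobs inside strip
d=(hsv[:,:,2]<70).astype(np.uint8);n,l,s,c=cv2.connectedComponentsWithStats(d)
for i in range(1,n):
    if 170<c[i][0]<350 and 140<c[i][1]<215:print(s[i],c[i])
E
```

```text
[[173, 173, 169], [172, 174, 170], [254, 253, 253], [174, 174, 165], [172, 174, 169], [22, 20, 22], [172, 173, 168]]
((441.56927490234375, 313.0538330078125), (47.13319778442383, 77.5217056274414), 82.87498474121094)
((247.8453369140625, 282.05169677734375), (51.56857681274414, 133.30992126464844), 88.21009063720703)
((198.33233642578125, 183.32057189941406), (39.03852081298828, 35.43378448486328), 85.60128784179688)
((238.12071228027344, 179.9482879638672), (38.78224563598633, 35.29433059692383), 85.2363510131836)
((277.6926574707031, 176.61886596679688), (38.477691650390625, 35.30894088745117), 84.80557250976562)
((317.015869140625, 173.15353393554688), (39.20457458496094, 35.12290954589844), 84.0938491821289)
((255.3614501953125, 24.509567260742188), (37.8474006652832, 511.0491943359375), 89.51853942871094)
[322 151  11   1  11] [327. 151.]
[ 171  150  175   59 1465] [253.42935154 184.37952218]
[313 152   7   1   7] [316. 152.]
[275 155   2   1   2] [275.5 155. ]
[278 155   8   1   8] [281.5 155. ]
[266 156   2   1   2] [266.5 156. ]
[303 156  32  31 131] [313.07633588 178.51908397]
[319 157   5   5  24] [320.91666667 159.08333333]
[263 161   1   6   6] [263.  163.5]
[276 160   6   5  26] [278.11538462 161.96153846]
[237 167   4  20  42] [238.5952381  176.45238095]
[194 169   5   6  25] [195.92 171.2 ]
[185 168  28  31  96] [202.33333333 191.78125   ]
[320 173   5   5  24] [321.91666667 175.08333333]
[264 177  29  13  75] [276.04 186.92]
[277 177   5   5  24] [279.08333333 178.91666667]
[194 186   6   5  29] [196.5862069  187.93103448]
[231 191  19   3  23] [240.39130435 192.17391304]
```

View pics/w.png

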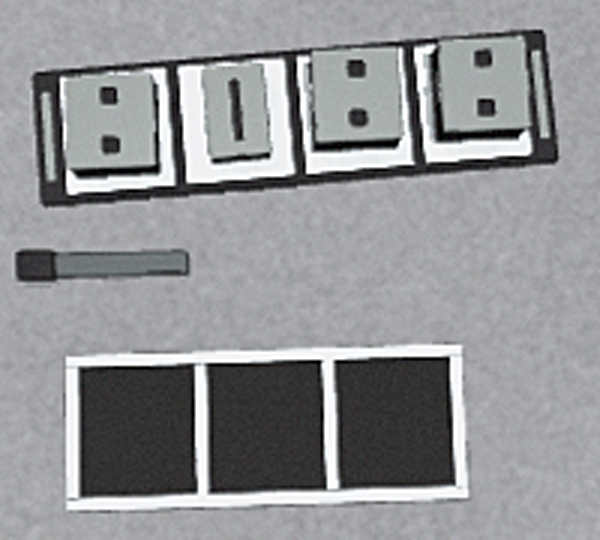

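The crop confirms the layout: the lids each show two lugs, the spare has one rib, and the tray frame is clear. Next, world positions.

```bash
python3 - <<'E'
from h import *
L={"L":((195.92,171.2),(196.59,187.93)),"M":((278.12,161.96),(279.08,178.92)),"R":((320.92,159.08),(321.92,175.08))}
for k,(a,b) in L.items():
    p,q=ray("top",a,.067),ray("top",b,.067);print(k,"lugs ctr",np.round((p+q)/2*1000,1),"sep",np.linalg.norm(p-q)*1000,"yaw",np.arctan2(*(p-q)[1::-1]))
im=cv2.imread("pics/top0.png").astype(int)
b,g,r=im[...,0],im[...,1],im[...,2]
m=((g>155)&(g<195)&(abs(g-r)<18)&(g-r>=1)).astype(np.uint8)
m=cv2.morphologyEx(m,cv2.MORPH_OPEN,np.ones((3,3)))
m=cv2.morphologyEx(m,cv2.MORPH_CLOSE,np.ones((9,9)))
for c in cv2.findContours(m,0,2)[0]:
    if 400<cv2.contourArea(c)<2000:
        (u,v),*_=cv2.minAreaRect(c)
        if 170<u<345 and 140<v<215:
            z=.044 if 225<u<250 else .062
            w=np.array([ray("top",x[0],z)[:2] for x in c],np.float32)*1000
            print("lid",cv2.minAreaRect(w))
u=np.array([ray("top",p,.0455)[:2] for p in((238.5,167),(238.5,187))]);print("rib",ray("top",(238.6,176.45),.047)*1000)
hsv=cv2.cvtColor(im.astype(np.uint8),cv2.COLOR_BGR2HSV);w=((hsv[:,:,2]>215)&(hsv[:,:,1]<40)).astype(np.uint8)
for c in cv2.findContours(w,0,2)[0]:
    a=cv2.contourArea(c);(x,y),*_=cv2.minAreaRect(c)
    if 170<x<345 and 140<y<300 and a>500:
        z=.018 if y>250 else .014
        print("white",cv2.minAreaRect(np.array([ray("top",q[0],z)[:2] for q in c],np.float32)*1000))
# tray in side view
im=cv2.imread("pics/side0.png");hsv=cv2.cvtColor(im,cv2.COLOR_BGR2HSV);w=((hsv[:,:,2]>190)&(hsv[:,:,1]<40)).astype(np.uint8)
for c in cv2.findContours(w,0,2)[0]:
    (x,y),*_=cv2.minAreaRect(c)
    if 180<x<240 and 190<y<270 and cv2.contourArea(c)>800:
        print("side tray",cv2.minAreaRect(np.array([ray("side",q[0],.018)[:2] for q in c],np.float32)*1000))
E
```

```text
L lugs ctr [646.8  86.7  67. ] sep 32.210219306698036 yaw 0.041188862062832315
M lugs ctr [662.7 -70.2  67. ] sep 32.85319872421646 yaw 0.03686330300383411
R lugs ctr [ 668.3 -152.2   67. ] sep 31.067169825845383 yaw 0.03192945483903521
lid ((672.1541137695312, -70.31694793701172), (76.61221313476562, 54.14315414428711), 1.940948486328125)
lid ((647.9174194335938, 100.85693359375), (94.62730407714844, 95.78961944580078), 49.212982177734375)
lid ((676.3392333984375, -157.83786010742188), (65.16868591308594, 72.28935241699219), 89.377197265625)
lid ((684.2195434570312, -0.349456787109375), (58.81594467163086, 123.36026000976562), 69.95470428466797)
rib [655.22872944   6.52770229  47.        ]
white ((451.4361877441406, -9.60125732421875), (99.2442855834961, 258.86785888671875), 1.0673846006393433)
white ((653.887939453125, 8.253955841064453), (78.94548797607422, 70.7528076171875), 4.378960609436035)
side tray ((451.4908447265625, -7.9727935791015625), (101.74409484863281, 264.6068420410156), 1.0803160667419434)
```

```bash
python3 -m pendant '[[[0,0,0],[0,0,-0.111],1],[[0,0,0],[0,0,-0.111],1],[[0,0,0],[0,0,-0.111],1],[[0,0,0],[0,0,-0.111],1],[[0,0,0],[0,0,-0.111],1],[[0,0,0],[0,0,-0.111],1],[[0,0,0],[0,0,-0.111],1],[[0,0,0],[0,0,-0.111],1],[[0,0,0],[0,0,-0.111],1],[[0,0,0],[0,0,-0.111],1],[[0,0,0],[0,0,-0.111],1],[[0,0,0],[0,0,-0.111],1]]' 40
python3 -c "from h import *;go(.6468,.0867,.15,.04)"
```

```text
t: 1.1
tool_pos: [0.1719, -0.6005, 0.2305]
tool_rot: [-2.17, -2.271, -0.001]
contact_force: [0.3, -0.3, 0.3]
opening: 0.0852
grip_force: 0.0
t 1.1 pos [ 171.9 -600.5  230.5] toolshift [664.8 505.6  81.3] turn z 0.005 zaxis [-0.     0.001 -1.   ] open 0.0852 grip 0.0 F [ 0.3 -0.3  0.3] q [-1.41  0.05  1.61  0.    1.48 -1.46]
```

```bash
python3 -m pendant '[[[30,23,0],[0,0,0],1],[[33,25,0],[0,0,0],1],[[33,25,0],[0,0,0],1],[[33,25,0],[0,0,0],1],[[33,25,0],[0,0,0],1],[[33,25,0],[0,0,0],1],[[33,25,0],[0,0,0],1],[[33,25,0],[0,0,0],1],[[33,25,0],[0,0,0],1],[[33,25,0],[0,0,0],1],[[33,25,0],[0,0,0],1],[[33,25,0],[0,0,0],1]]' 
python3 -m pendant '[[[33,25,10],[0,0,0],1],[[33,25,10],[0,0,0],1],[[33,25,10],[0,0,0],1],[[33,25,10],[0,0,0],1],[[33,25,10],[0,0,0],1],[[33,25,10],[0,0,0],1],[[33,25,10],[0,0,0],1],[[33,25,10],[0,0,0],1],[[7,7,0],[0,0,0],1],[[0,0,0],[0,0,0],1]]'
python3 -c "from h import *;go(.6468,.0867,.03,.04)"
```

```text
t: 2.1
tool_pos: [0.4545, -0.1942, 0.231]
tool_rot: [-2.177, -2.265, 0.0]
contact_force: [0.5, -0.4, -0.2]
opening: 0.0853
grip_force: 0.0
t: 2.93
tool_pos: [0.6461, 0.0794, 0.1511]
tool_rot: [-2.171, -2.268, 0.003]
contact_force: [0.4, -0.2, 0.1]
opening: 0.0854
grip_force: 0.0
t 2.93 pos [646.1  79.4 151.1] toolshift [  7.3   1.4 121.1] turn z 0.004 zaxis [-0.003  0.    -1.   ] open 0.0854 grip 0.0 F [ 0.4 -0.2  0.1] q [ 0.01  0.17  1.62  0.    1.35 -0.04]
```

```bash
python3 -m pendant '[[[7,1,20],[0,0,0],1],[[0,0,25],[0,0,0],1],[[0,0,25],[0,0,0],1],[[0,0,25],[0,0,0],1],[[0,0,16],[0,0,0],1],[[0,0,10],[0,0,0],1],[[0,0,0],[0,0,0],1]]' 
python3 -c "from h import *;go(.6468,.0867,.03,.04)"
python3 -m pendant '[[[0,0,0],[0,0,0],0],[[0,0,0],[0,0,0],0],[[0,0,0],[0,0,0],0],[[0,0,0],[0,0,0],0],[[0,0,0],[0,0,0],0],[[0,0,0],[0,0,0],0],[[0,0,0],[0,0,0],0],[[0,0,0],[0,0,0],0]]' 40
python3 -c "from h import *;go(.4531,-.093,.112,.019)"
```

```text
t: 3.52
tool_pos: [0.6443, 0.0828, 0.0294]
tool_rot: [-2.176, -2.262, 0.006]
contact_force: [-1.0, 0.2, -0.7]
opening: 0.0856
grip_force: 0.0
t 3.52 pos [644.3  82.8  29.4] toolshift [ 3.8  2.7 -0.7] turn z -0.001 zaxis [-0.005 -0.    -1.   ] open 0.0856 grip 0.0 F [-1.   0.2 -0.7] q [ 0.01  0.31  1.68 -0.    1.16 -0.03]
t: 4.18
tool_pos: [0.6483, 0.0837, 0.0344]
tool_rot: [2.175, 2.263, 0.003]
contact_force: [-0.1, -0.1, 6.9]
opening: 0.0594
grip_force: 47.0
t 4.18 pos [648.3  83.7  34.4] toolshift [-168.8 -201.8  -78.2] turn z 0.021 zaxis [ 0.004 -0.    -1.   ] open 0.0594 grip 47.0 F [-0.1 -0.1  6.9] q [ 0.01  0.3   1.68 -0.    1.16 -0.02]
```

```bash
python3 -m pendant '[[[0,0,-10],[0,0,0],0],[[0,0,-20],[0,0,0],0],[[0,0,-25],[0,0,0],0],[[0,0,-25],[0,0,0],0],[[-14,-17,0],[0,0,0.021],0],[[-28,-33,0],[0,0,0],0],[[-28,-33,0],[0,0,0],0],[[-28,-33,0],[0,0,0],0],[[-28,-33,0],[0,0,0],0],[[-28,-33,0],[0,0,0],0],[[-16,-19,0],[0,0,0],0],[[0,0,0],[0,0,0],0]]'
python3 - <<'E'
from h import *
go(.4531,-.096,.027,.019)
im=optics.get_image("top");cv2.imwrite("pics/t1.png",cv2.resize(im[140:330,140:380,::-1],None,fx=2.5,fy=2.5))
E
```

```text
t: 5.18
tool_pos: [0.4515, -0.0866, 0.1111]
tool_rot: [-2.203, -2.237, 0.004]
contact_force: [0.2, 0.3, -1.2]
opening: 0.0592
grip_force: 45.9
t 5.18 pos [451.5 -86.6 111.1] toolshift [-9.4  1.7 84.1] turn z -0.004 zaxis [-0.003 -0.    -1.   ] open 0.0592 grip 45.9 F [ 0.2  0.3 -1.2] q [-0.35 -0.25  2.1  -0.    1.29 -0.37]
```

View pics/t1.png

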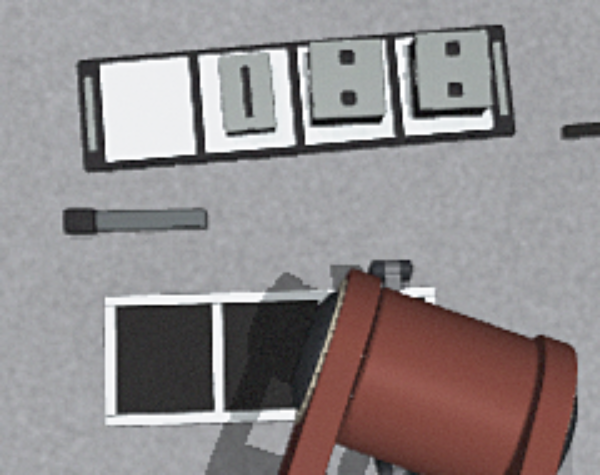

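The first case is lifted; its pad is empty at (150,110) in the crop, and the case is over the right bay. I'm lowering it.

```bash
python3 -m pendant '[[[-9,2,5],[0,0,0],0],[[0,0,20],[0,0,0],0],[[0,0,20],[0,0,0],0],[[0,0,18],[0,0,0],0],[[0,0,10],[0,0,0],0],[[0,0,4],[0,0,0],0],[[0,0,2],[0,0,0],0],[[0,0,0],[0,0,0],0],[[0,0,0],[0,0,0],0]]'
python3 -c "from h import *;go(.4531,-.096,.0284,.019)"
```

```text
t: 5.98
tool_pos: [0.4584, -0.094, 0.034]
tool_rot: [2.199, 2.242, 0.001]
contact_force: [-0.5, -0.0, -3.0]
opening: 0.0591
grip_force: 45.9
t 5.98 pos [458.4 -94.   34. ] toolshift [-1.9 -5.4  5.6] turn z 0.0 zaxis [ 0.002 -0.001 -1.   ] open 0.0591 grip 45.9 F [-0.5 -0.  -3. ] q [-0.36 -0.11  2.13  0.    1.13 -0.38]
```

```bash
python3 -m pendant '[[[-2,-4,1],[0,0,0],0],[[0,0,2],[0,0,0],0],[[0,0,2],[0,0,0],0],[[0,0,0],[0,0,0],0],[[0,0,0],[0,0,0],0]]'
python3 -c "from h import *;go(.4531,-.096,.0284,.019)"
```

```text
t: 6.4
tool_pos: [0.4538, -0.0962, 0.0285]
tool_rot: [2.2, 2.242, 0.0]
contact_force: [-0.0, -1.0, -0.3]
opening: 0.0589
grip_force: 46.3
t 6.4 pos [453.8 -96.2  28.5] toolshift [ 0.2 -0.7  0.1] turn z -0.0 zaxis [ 0.001 -0.001 -1.   ] open 0.0589 grip 46.3 F [-0.  -1.  -0.3] q [-0.37 -0.11  2.14 -0.    1.12 -0.39]
```

```bash
python3 -m pendant '[[[0,0,1],[0,0,0],0],[[0,0,1],[0,0,0],0],[[0,0,0],[0,0,0],0]]'
python3 -m pendant '[[[0,0,0],[0,0,0],1],[[0,0,0],[0,0,0],1],[[0,0,0],[0,0,0],1],[[0,0,0],[0,0,0],1],[[0,0,-15],[0,0,0],1],[[0,0,-25],[0,0,0],1],[[0,0,-30],[0,0,0],1],[[0,0,-30],[0,0,0],1],[[0,0,0],[0,0,0],1]]'
python3 - <<'E'
from h import *
go(.6627,-.0702,.03,.037)
E
```

```text
t: 6.65
tool_pos: [0.4539, -0.0962, 0.0285]
tool_rot: [-2.199, -2.242, 0.001]
contact_force: [-9.5, 2.0, 15.3]
opening: 0.0591
grip_force: 48.1
t: 7.4
tool_pos: [0.4573, -0.0973, 0.1327]
tool_rot: [2.193, 2.235, 0.007]
contact_force: [1.3, -0.2, 0.5]
opening: 0.0855
grip_force: 0.0
t 7.4 pos [457.3 -97.3 132.7] toolshift [ 23.6 204.8 104.8] turn z -0.018 zaxis [ 0.011 -0.004 -1.   ] open 0.0855 grip 0.0 F [ 1.3 -0.2  0.5] q [-0.37 -0.26  2.07  0.    1.32 -0.39]
```

```bash
python3 -m pendant '[[[2,20,0],[0,0,-0.018],1],[[4,32,0],[0,0,0],1],[[4,32,0],[0,0,0],1],[[4,32,0],[0,0,0],1],[[4,32,0],[0,0,0],1],[[3,32,0],[0,0,0],1],[[3,22,0],[0,0,0],1],[[0,0,0],[0,0,0],1],[[0,0,0],[0,0,0],1],[[0,0,0],[0,0,0],1]]'
python3 - <<'E'
from h import *
go(.6627,-.0702,.03,.037)
im=optics.get_image("side");cv2.imwrite("pics/s1.png",cv2.resize(im[150:290,150:360,::-1],None,fx=3,fy=3))
E
```

```text
t: 8.23
tool_pos: [0.6535, -0.0647, 0.125]
tool_rot: [-2.179, -2.261, 0.002]
contact_force: [-0.8, 0.4, -0.5]
opening: 0.0857
grip_force: 0.0
t 8.23 pos [653.5 -64.7 125. ] toolshift [-5.8  9.2 94.9] turn z 0.0 zaxis [-0.002  0.    -1.   ] open 0.0857 grip 0.0 F [-0.8  0.4 -0.5] q [-0.21  0.21  1.62 -0.    1.31 -0.25]
```

View pics/s1.png

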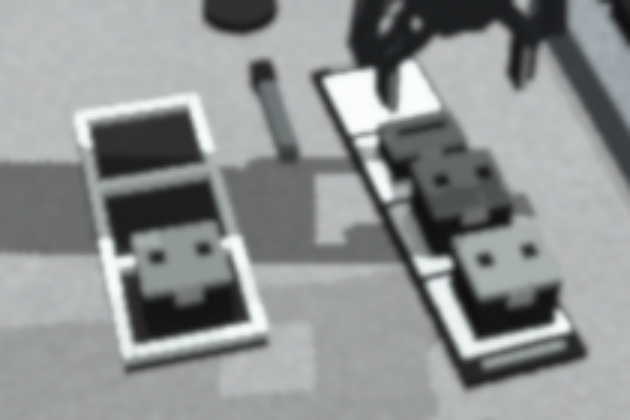

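The first case sits upright in the right bay (at (180,270) in the crop). The next tall case is untouched.

```bash
python3 -m pendant '[[[-6,9,5],[0,0,0],1],[[0,0,20],[0,0,0],1],[[0,0,20],[0,0,0],1],[[0,0,20],[0,0,0],1],[[0,0,18],[0,0,0],1],[[0,0,10],[0,0,0],1],[[0,0,2],[0,0,0],1],[[0,0,0],[0,0,0],1],[[0,0,0],[0,0,0],1]]'
python3 -c "from h import *;go(.6627,-.0702,.03,.037)"
```

```text
t: 9.03
tool_pos: [0.6642, -0.0707, 0.0324]
tool_rot: [2.179, 2.261, 0.001]
contact_force: [-0.6, -0.6, 0.2]
opening: 0.0855
grip_force: 0.0
t 9.03 pos [664.2 -70.7  32.4] toolshift [ 0.6 -1.5  2.4] turn z -0.0 zaxis [ 0.002 -0.    -1.   ] open 0.0855 grip 0.0 F [-0.6 -0.6  0.2] q [-0.22  0.34  1.64 -0.    1.16 -0.25]
```

```bash
python3 -m pendant '[[[0,0,0],[0,0,0],0],[[0,0,0],[0,0,0],0],[[0,0,0],[0,0,0],0],[[0,0,0],[0,0,0],0],[[0,0,0],[0,0,0],0],[[0,0,0],[0,0,0],0],[[0,0,0],[0,0,0],0],[[0,0,0],[0,0,0],0],[[0,0,0],[0,0,0],0]]' 40
python3 -m pendant '[[[0,0,-10],[0,0,0],0],[[0,0,-20],[0,0,0],0],[[0,0,-25],[0,0,0],0],[[0,0,-25],[0,0,0],0],[[4,-17,0],[0,0,0.018],0],[[9,-33,0],[0,0,0],0],[[9,-33,0],[0,0,0],0],[[9,-33,0],[0,0,0],0],[[9,-33,0],[0,0,0],0],[[9,-33,0],[0,0,0],0],[[4,-17,0],[0,0,0],0],[[0,-10,0],[0,0,0],0]]'
python3 -m pendant '[[[0,0,0],[0,0,0],0],[[0,0,0],[0,0,0],0],[[0,0,0],[0,0,0],0]]'
python3 -c "from h import *;go(.4515,-.0095,.0284,.019)"
```

```text
t: 9.78
tool_pos: [0.6649, -0.0707, 0.0328]
tool_rot: [2.178, 2.261, 0.002]
contact_force: [-0.3, -0.0, 5.8]
opening: 0.0589
grip_force: 45.8
t: 10.78
tool_pos: [0.4506, -0.0206, 0.1099]
tool_rot: [-2.198, -2.242, 0.002]
contact_force: [-0.2, 0.8, -1.9]
opening: 0.0594
grip_force: 44.9
t: 11.03
tool_pos: [0.4543, -0.0219, 0.1114]
tool_rot: [2.2, 2.242, 0.001]
contact_force: [0.4, -0.3, -1.6]
opening: 0.0592
grip_force: 44.9
t 11.03 pos [454.3 -21.9 111.4] toolshift [12.5 -2.6 83. ] turn z -0.0 zaxis [ 0.001 -0.    -1.   ] open 0.0592 grip 44.9 F [ 0.4 -0.3 -1.6] q [-0.21 -0.27  2.11  0.    1.29 -0.23]
```

```bash
python3 -m pendant '[[[12,-2,5],[0,0,0],0],[[0,0,20],[0,0,0],0],[[0,0,20],[0,0,0],0],[[0,0,18],[0,0,0],0],[[0,0,10],[0,0,0],0],[[0,0,6],[0,0,0],0],[[0,0,0],[0,0,0],0],[[0,0,0],[0,0,0],0],[[0,0,0],[0,0,0],0]]'
python3 -c "from h import *;go(.4515,-.0095,.0268,.019)"
```

```text
t: 11.78
tool_pos: [0.4527, -0.01, 0.0333]
tool_rot: [2.199, 2.241, 0.002]
contact_force: [0.9, 0.7, -1.6]
opening: 0.0593
grip_force: 44.9
t 11.78 pos [452.7 -10.   33.3] toolshift [ 0.6 -1.2  6.5] turn z -0.0 zaxis [ 0.002 -0.    -1.   ] open 0.0593 grip 44.9 F [ 0.9  0.7 -1.6] q [-0.19 -0.15  2.16  0.    1.13 -0.21]
```

```bash
python3 -m pendant '[[[0,-1,2],[0,0,0],0],[[0,0,2],[0,0,0],0],[[0,0,2],[0,0,0],0],[[0,0,1],[0,0,0],0],[[0,0,1],[0,0,0],0],[[0,0,0],[0,0,0],0]]'
python3 -m pendant '[[[0,0,0],[0,0,0],1],[[0,0,0],[0,0,0],1],[[0,0,0],[0,0,0],1],[[0,0,0],[0,0,0],1],[[0,0,-15],[0,0,0],1],[[0,0,-25],[0,0,0],1],[[0,0,-30],[0,0,0],1],[[0,0,-25],[0,0,0],1],[[0,0,0],[0,0,0],1],[[0,0,0],[0,0,0],1]]'
python3 -c "from h import *;go(.6683,-.1522,.03,.032)"
```

```text
t: 12.28
tool_pos: [0.4511, -0.0099, 0.0268]
tool_rot: [-2.2, -2.242, 0.001]
contact_force: [-8.7, 1.4, 17.4]
opening: 0.0594
grip_force: 47.3
t: 13.12
tool_pos: [0.4517, -0.0101, 0.1208]
tool_rot: [2.198, 2.24, 0.003]
contact_force: [0.9, -0.0, -0.3]
opening: 0.0853
grip_force: 0.0
t 13.12 pos [451.7 -10.1 120.8] toolshift [-146.1  213.5   91.7] turn z -0.013 zaxis [ 0.004 -0.001 -1.   ] open 0.0853 grip 0.0 F [ 0.9 -0.  -0.3] q [-0.19 -0.29  2.11  0.    1.31 -0.21]
```

```bash
python3 -m pendant '[[[-10,15,0],[0,0,-0.013],1],[[-22,32,0],[0,0,0],1],[[-22,32,0],[0,0,0],1],[[-22,32,0],[0,0,0],1],[[-22,32,0],[0,0,0],1],[[-22,32,0],[0,0,0],1],[[-18,26,0],[0,0,0],1],[[-8,12,0],[0,0,0],1],[[0,0,0],[0,0,0],1],[[0,0,0],[0,0,0],1],[[0,0,0],[0,0,0],1]]'
python3 -c "from h import *;go(.6683,-.1522,.03,.032)"
```

```text
t: 14.03
tool_pos: [0.6663, -0.1482, 0.1171]
tool_rot: [-2.183, -2.255, 0.002]
contact_force: [-0.4, -0.8, 0.5]
opening: 0.0857
grip_force: 0.0
t 14.03 pos [ 666.3 -148.2  117.1] toolshift [-4.2  2.2 87. ] turn z 0.0 zaxis [-0.003  0.001 -1.   ] open 0.0857 grip 0.0 F [-0.4 -0.8  0.5] q [-0.33  0.28  1.56  0.    1.31 -0.36]
```

```bash
python3 -m pendant '[[[-4,2,5],[0,0,0],1],[[0,0,20],[0,0,0],1],[[0,0,20],[0,0,0],1],[[0,0,20],[0,0,0],1],[[0,0,14],[0,0,0],1],[[0,0,6],[0,0,0],1],[[0,0,0],[0,0,0],1],[[0,0,0],[0,0,0],1],[[0,0,0],[0,0,0],1]]'
python3 -m pendant '[[[0,0,0],[0,0,0],0],[[0,0,0],[0,0,0],0],[[0,0,0],[0,0,0],0],[[0,0,0],[0,0,0],0],[[0,0,0],[0,0,0],0],[[0,0,0],[0,0,0],0],[[0,0,0],[0,0,0],0],[[0,0,0],[0,0,0],0],[[0,0,0],[0,0,0],0]]' 40
python3 -c "from h import *;go(.4499,.075,.028,.019)"
```

```text
t: 14.78
tool_pos: [0.671, -0.1533, 0.0357]
tool_rot: [2.184, 2.255, 0.002]
contact_force: [-0.4, 0.1, 0.5]
opening: 0.0851
grip_force: 0.0
t: 15.53
tool_pos: [0.671, -0.1534, 0.0356]
tool_rot: [2.184, 2.255, 0.001]
contact_force: [-0.6, 0.5, 5.6]
opening: 0.0593
grip_force: 45.6
t 15.53 pos [ 671.  -153.4   35.6] toolshift [ 235.4 -213.7    7. ] turn z 0.013 zaxis [ 0.002 -0.001 -1.   ] open 0.0593 grip 45.6 F [-0.6  0.5  5.6] q [-0.33  0.37  1.59 -0.    1.18 -0.36]
```

```bash
python3 -m pendant '[[[0,0,-10],[0,0,0],0],[[0,0,-20],[0,0,0],0],[[0,0,-25],[0,0,0],0],[[0,0,-25],[0,0,0],0],[[14,-13,0],[0,0,0.013],0],[[28,-26,0],[0,0,0],0],[[28,-26,0],[0,0,0],0],[[28,-26,0],[0,0,0],0],[[28,-26,0],[0,0,0],0],[[28,-26,0],[0,0,0],0],[[28,-26,0],[0,0,0],0],[[28,-26,0],[0,0,0],0]]'
python3 -m pendant '[[[16,-13,0],[0,0,0],0],[[8,-6,0],[0,0,0],0],[[0,0,0],[0,0,0],0],[[0,0,0],[0,0,0],0],[[0,0,0],[0,0,0],0]]'
python3 -c "from h import *;go(.4499,.074,.0296,.019)"
```

```text
t: 16.53
tool_pos: [0.4688, 0.0541, 0.1135]
tool_rot: [-2.2, -2.241, 0.001]
contact_force: [0.2, 0.4, -2.1]
opening: 0.059
grip_force: 44.9
t: 16.95
tool_pos: [0.4524, 0.0759, 0.1144]
tool_rot: [2.2, 2.241, 0.0]
contact_force: [-0.7, -0.4, -0.9]
opening: 0.0591
grip_force: 44.8
t 16.95 pos [452.4  75.9 114.4] toolshift [-1.9 -2.6 84.8] turn z -0.001 zaxis [ 0.001 -0.    -1.   ] open 0.0591 grip 44.8 F [-0.7 -0.4 -0.9] q [ 0.   -0.26  2.1  -0.    1.3  -0.01]
```

```bash
python3 -m pendant '[[[-2,-2,5],[0,0,0],0],[[0,0,20],[0,0,0],0],[[0,0,20],[0,0,0],0],[[0,0,18],[0,0,0],0],[[0,0,10],[0,0,0],0],[[0,0,6],[0,0,0],0],[[0,0,0],[0,0,0],0],[[0,0,0],[0,0,0],0],[[0,0,0],[0,0,0],0]]'
python3 -c "from h import *;go(.4499,.074,.0296,.019)"
```

```text
t: 17.7
tool_pos: [0.4506, 0.0745, 0.0362]
tool_rot: [2.199, 2.241, 0.002]
contact_force: [0.3, -0.9, -0.9]
opening: 0.0591
grip_force: 44.8
t 17.7 pos [450.6  74.5  36.2] toolshift [-0.5 -0.7  6.6] turn z -0.0 zaxis [ 0.002 -0.    -1.   ] open 0.0591 grip 44.8 F [ 0.3 -0.9 -0.9] q [ 0.   -0.15  2.15 -0.    1.13 -0.02]
```

Lower, release, retreat toward the spare side, then look.

```bash
python3 -m pendant '[[[0,0,2],[0,0,0],0],[[0,0,2],[0,0,0],0],[[0,0,2],[0,0,0],0],[[0,0,1],[0,0,0],0],[[0,0,1],[0,0,0],0],[[0,0,0],[0,0,0],0]]'
python3 -m pendant '[[[0,0,0],[0,0,0],1],[[0,0,0],[0,0,0],1],[[0,0,0],[0,0,0],1],[[0,0,0],[0,0,0],1],[[0,0,-15],[0,0,0],1],[[0,0,-25],[0,0,0],1],[[0,0,-30],[0,0,0],1],[[0,0,-25],[0,0,0],1],[[0,0,0],[0,0,0],1],[[0,0,0],[0,0,0],1]]'
python3 -m pendant '[[[20,-10,0],[0,0,0],1],[[35,-10,0],[0,0,0],1],[[35,0,0],[0,0,0],1],[[35,0,0],[0,0,0],1],[[35,0,0],[0,0,0],1],[[25,0,0],[0,0,0],1],[[0,0,0],[0,0,0],1],[[0,0,0],[0,0,0],1]]'
python3 - <<'E'
from h import *
go(.6552,.0065,.03,.05)
im=optics.get_image("top");cv2.imwrite("pics/t2r.png",im[:,:,::-1]);cv2.imwrite("pics/t2.png",cv2.resize(im[140:330,140:380,::-1],None,fx=3,fy=3,interpolation=2))
E
```

```text
t: 18.2
tool_pos: [0.4502, 0.0747, 0.0295]
tool_rot: [-2.2, -2.243, 0.001]
contact_force: [-8.4, -0.7, 15.7]
opening: 0.0591
grip_force: 46.8
t: 19.03
tool_pos: [0.4508, 0.0746, 0.1238]
tool_rot: [2.198, 2.24, 0.004]
contact_force: [0.4, -0.0, -0.1]
opening: 0.0853
grip_force: 0.0
t: 19.7
tool_pos: [0.4246, 0.2597, 0.12]
tool_rot: [-2.196, -2.244, 0.006]
contact_force: [-1.0, -0.4, 0.1]
opening: 0.0854
grip_force: 0.0
t 19.7 pos [424.6 259.7 120. ] toolshift [-258.   225.4   89.6] turn z -0.028 zaxis [-0.003 -0.002 -1.   ] open 0.0854 grip 0.0 F [-1.  -0.4  0.1] q [ 0.4  -0.16  2.01 -0.    1.3   0.38]
```

View pics/t2.png

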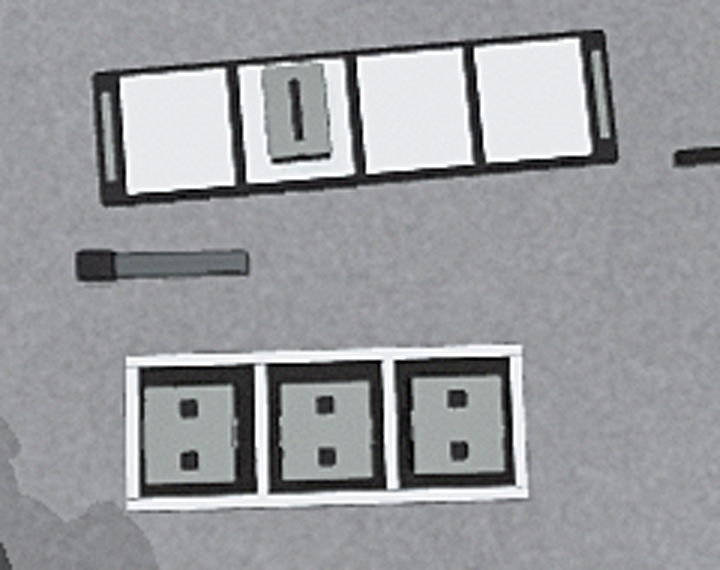

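All three tall cases stand in their bays (lugs at crop (190,434), (325,430), (458,424)), and the spare is alone at (296,110). Next I measure them.

```bash
python3 - <<'E'
from h import *
im=cv2.imread("pics/t2r.png");v=cv2.cvtColor(im,cv2.COLOR_BGR2GRAY)
d=(v<70).astype(np.uint8);n,l,s,c=cv2.connectedComponentsWithStats(d)
B=[]
for i in range(1,n):
    if 15<s[i][4]<60 and s[i][2]<9:
        if 260<c[i][1]<300: B.append(c[i])
        elif 150<c[i][1]<200:
            ys,xs=np.where(l==i);w=np.array([ray("top",p,.047)[:2] for p in zip(xs,ys)]);e=np.linalg.svd(w-w.mean(0))[2][0];print("rib",s[i],w.mean(0)*1000,np.arctan(e[1]/e[0]))
B.sort(key=lambda p:round(p[0]/15));B=np.array(B)
for a,b in(B[:2],B[2:4],B[4:6]):
    p,q=ray("top",a,.061),ray("top",b,.061);m=(p+q)/2;dlt=m[:2]*1000-[451.5,-9];t=.0187
    e=p-q;print(np.round(m*1000,1),"sep",np.linalg.norm(e)*1000,"yaw",np.arctan(e[1]/e[0]),"tray frame",np.array([[np.cos(t),np.sin(t)],[-np.sin(t),np.cos(t)]])@dlt)
# lid outline of spare
m=cv2.inRange(im,(160,160,155),(190,190,185));m[:150]=0;m[205:]=0;m[:,:222]=0;m[:,255:]=0
m=cv2.morphologyEx(m,cv2.MORPH_OPEN,np.ones((3,3)))
c=max(cv2.findContours(m,0,2)[0],key=cv2.contourArea)
print("spare lid",cv2.minAreaRect(np.array([ray("top",x[0],.044)[:2] for x in c],np.float32)*1000))
E
```

```text
rib [237 167   4  20  47] [655.46298695   6.70084236] 0.08501272388013034
[450.   74.7  61. ] sep 31.71555686722425 yaw 0.02305853688309651 tray frame [7.39385003e-02 8.37025592e+01]
[451.  -10.2  61. ] sep 32.22039546824651 yaw 0.03289661637683958 tray frame [-0.55128759 -1.21053994]
[453.9 -92.5  61. ] sep 32.27212279394624 yaw 0.03331999902589357 tray frame [  0.86557135 -83.51283471]
spare lid ((635.4337158203125, 4.9392547607421875), (16.042463302612305, 34.64091110229492), 5.132203102111816)
```

```bash
python3 -m pendant '[[[-16,14,0],[0,0,-0.06],1],[[-32,28,0],[0,0,0],1],[[-32,28,0],[0,0,0],1],[[-32,28,0],[0,0,0],1],[[-32,28,0],[0,0,0],1],[[-32,28,0],[0,0,0],1],[[-32,28,0],[0,0,0],1],[[-20,18,0],[0,0,0],1],[[-8,8,0],[0,0,0],1],[[0,0,0],[0,0,0],1],[[0,0,0],[0,0,0],1]]'
python3 -c "from h import *;go(.6555,.0067,.018,.085)"
```

```text
t: 20.67
tool_pos: [0.6463, 0.0425, 0.1211]
tool_rot: [-2.132, -2.304, 0.002]
contact_force: [-0.7, 0.4, 0.2]
opening: 0.0856
grip_force: 0.0
t 20.67 pos [646.3  42.5 121.1] toolshift [-36.5   6.6 103. ] turn z -0.008 zaxis [-0.002  0.001 -1.   ] open 0.0856 grip 0.0 F [-0.7  0.4  0.2] q [-0.05  0.19  1.65  0.    1.3  -0.13]
```

```bash
python3 -m pendant '[[[-18,3,0],[0,0,-0.008],1],[[-18,3,0],[0,0,0],1],[[0,0,10],[0,0,0],1],[[0,0,20],[0,0,0],1],[[0,0,20],[0,0,0],1],[[0,0,20],[0,0,0],1],[[0,0,10],[0,0,0],1],[[0,0,5],[0,0,0],1],[[0,0,0],[0,0,0],1],[[0,0,0],[0,0,0],1],[[0,0,0],[0,0,0],1]]'
python3 -c "from h import *;go(.6555,.0067,.018,.085)"
```

```text
t: 21.58
tool_pos: [0.6573, 0.0079, 0.0387]
tool_rot: [2.121, 2.315, 0.002]
contact_force: [0.9, -0.3, 0.9]
opening: 0.0853
grip_force: 0.0
t 21.58 pos [657.3   7.9  38.7] toolshift [-1.1 -1.9 20.7] turn z 0.002 zaxis [ 0.002 -0.    -1.   ] open 0.0853 grip 0.0 F [ 0.9 -0.3  0.9] q [-0.1   0.31  1.67  0.    1.17 -0.19]
```

```bash
python3 -m pendant '[[[-1,-2,8],[0,0,0],1],[[0,0,8],[0,0,0],1],[[0,0,4],[0,0,0],1],[[0,0,0],[0,0,0],1],[[0,0,0],[0,0,0],1]]'
python3 -m pendant '[[[0,0,0],[0,0,0],0],[[0,0,0],[0,0,0],0],[[0,0,0],[0,0,0],0],[[0,0,0],[0,0,0],0],[[0,0,0],[0,0,0],0],[[0,0,0],[0,0,0],0],[[0,0,0],[0,0,0],0],[[0,0,0],[0,0,0],0],[[0,0,0],[0,0,0],0]]' 35
python3 -c "from h import *;go(.6555,.0067,.018,.085)"
```

```text
t: 22.0
tool_pos: [0.6538, 0.0065, 0.0162]
tool_rot: [-2.122, -2.315, 0.001]
contact_force: [0.7, -0.0, 0.4]
opening: 0.0851
grip_force: 0.0
t: 22.75
tool_pos: [0.655, 0.0064, 0.0177]
tool_rot: [2.122, 2.315, 0.001]
contact_force: [0.9, -0.1, 4.3]
opening: 0.0596
grip_force: 40.5
t 22.75 pos [655.    6.4  17.7] toolshift [ 0.2  0.5 -0.3] turn z 0.002 zaxis [ 0.001 -0.    -1.   ] open 0.0596 grip 40.5 F [ 0.9 -0.1  4.3] q [-0.1   0.33  1.68  0.    1.13 -0.19]
```

```bash
python3 -m pendant '[[[0,0,-10],[0,0,0],0],[[0,0,-20],[0,0,0],0],[[0,0,-25],[0,0,0],0],[[0,0,-25],[0,0,0],0],[[0,-17,-15],[0,0,0],0],[[0,-30,0],[0,0,0],0],[[0,-30,0],[0,0,0],0],[[0,-30,0],[0,0,0],0],[[0,-30,0],[0,0,0],0],[[0,-30,0],[0,0,0],0],[[0,-22,0],[0,0,0],0],[[0,-12,0],[0,0,0],0]]'
python3 -m pendant '[[[0,0,0],[0,0,0.052],0],[[0,0,0],[0,0,0],0],[[0,0,0],[0,0,0],0],[[0,0,0],[0,0,0],0]]'
python3 -c "from h import *;go(.451,-.0105,.06,.033)"
```

```text
t: 23.75
tool_pos: [0.4506, -0.0106, 0.1106]
tool_rot: [-2.121, -2.313, 0.003]
contact_force: [-0.3, -0.0, -1.0]
opening: 0.0595
grip_force: 39.9
t: 24.08
tool_pos: [0.4541, -0.0109, 0.1119]
tool_rot: [-2.181, -2.261, 0.0]
contact_force: [-0.4, 0.5, -0.9]
opening: 0.0592
grip_force: 39.9
t 24.08 pos [454.1 -10.9 111.9] toolshift [ 0.5 -3.1 51.9] turn z 0.003 zaxis [-0.001  0.    -1.   ] open 0.0592 grip 39.9 F [-0.4  0.5 -0.9] q [-0.19 -0.27  2.11  0.    1.3  -0.22]
```

```bash
python3 -m pendant '[[[0,-3,10],[0,0,0],0],[[0,0,15],[0,0,0],0],[[0,0,10],[0,0,0],0],[[0,0,5],[0,0,0],0],[[0,0,0],[0,0,0],0],[[0,0,0],[0,0,0],0],[[0,0,0],[0,0,0],0],[[0,0,0],[0,0,0],0]]'
python3 - <<'E'
from h import *
go(.451,-.0105,.06,.033)
im=optics.get_image("side");cv2.imwrite("pics/s2.png",cv2.resize(im[130:280,120:290,::-1],None,fx=3.5,fy=3.5))
E
```

```text
t: 24.75
tool_pos: [0.4518, -0.0112, 0.0728]
tool_rot: [2.181, 2.259, 0.001]
contact_force: [-0.5, -0.0, -1.4]
opening: 0.0592
grip_force: 39.9
t 24.75 pos [451.8 -11.2  72.8] toolshift [ 0.7 -0.8 12.8] turn z 0.002 zaxis [ 0.001 -0.    -1.   ] open 0.0592 grip 39.9 F [-0.5 -0.  -1.4] q [-0.19 -0.22  2.15  0.    1.21 -0.22]
```

View pics/s2.png

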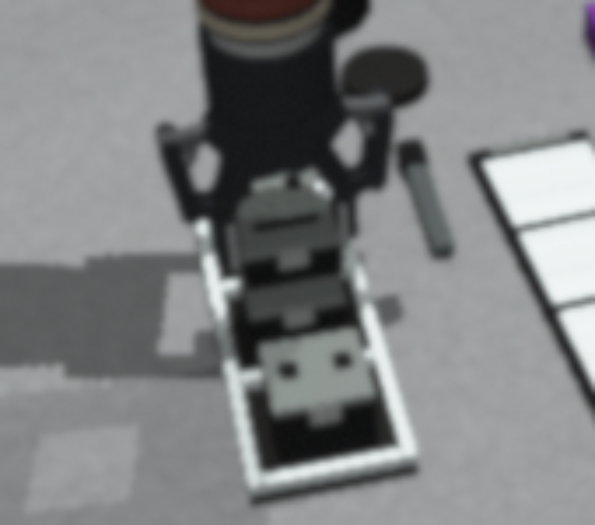

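The spare is held level, aligned above the middle case (spare at (290,225), case below at (300,300) in the crop). I'm lowering it.

```bash
python3 -m pendant '[[[1,-1,4],[0,0,0],0],[[0,0,3],[0,0,0],0],[[0,0,2],[0,0,0],0],[[0,0,2],[0,0,0],0],[[0,0,0],[0,0,0],0],[[0,0,0],[0,0,0],0],[[0,0,0],[0,0,0],0]]'
python3 -c "from h import *;go(.451,-.0105,.06,.033)"
```

```text
t: 25.38
tool_pos: [0.4502, -0.0101, 0.0611]
tool_rot: [2.182, 2.26, 0.0]
contact_force: [-0.2, -0.2, -1.2]
opening: 0.0591
grip_force: 39.9
t 25.38 pos [450.2 -10.1  61.1] toolshift [-0.4  0.8  1.1] turn z 0.002 zaxis [ 0. -0. -1.] open 0.0591 grip 39.9 F [-0.2 -0.2 -1.2] q [-0.19 -0.21  2.16 -0.    1.19 -0.22]
```

```bash
python3 -m pendant '[[[0,0,1],[0,0,0],0],[[0,0,1],[0,0,0],0],[[0,0,0],[0,0,0],0]]'
python3 -m pendant '[[[0,0,0],[0,0,0],0],[[0,0,0],[0,0,0],0]]'
```

```text
t: 25.63
tool_pos: [0.4504, -0.0102, 0.0597]
tool_rot: [2.182, 2.26, 0.0]
contact_force: [-1.3, -0.1, 2.3]
opening: 0.0592
grip_force: 40.4
t: 25.8
tool_pos: [0.4505, -0.0102, 0.0597]
tool_rot: [2.182, 2.26, 0.0]
contact_force: [-3.1, 0.1, 4.8]
opening: 0.0597
grip_force: 40.7
```

Contact came at the expected height (TCP 59.7). I'll release, retreat and look.

```bash
python3 -m pendant '[[[0,0,0],[0,0,0],1],[[0,0,0],[0,0,0],1],[[0,0,0],[0,0,0],1],[[0,0,0],[0,0,0],1],[[0,0,0],[0,0,0],1],[[0,0,-10],[0,0,0],1],[[0,0,-20],[0,0,0],1],[[0,0,-25],[0,0,0],1],[[0,0,-25],[0,0,0],1],[[0,0,0],[0,0,0],1]]'
python3 -m pendant '[[[20,0,-10],[0,0,0],1],[[35,0,0],[0,0,0],1],[[35,0,0],[0,0,0],1],[[35,0,0],[0,0,0],1],[[35,0,0],[0,0,0],1],[[35,0,0],[0,0,0],1],[[35,0,0],[0,0,0],1],[[25,0,0],[0,0,0],1],[[0,0,0],[0,0,0],1],[[0,0,0],[0,0,0],1]]'
python3 - <<'E'
from h import *
a=optics.get_image("top")[230:330,165:335,::-1];b=optics.get_image("side")[160:290,150:270,::-1]
cv2.imwrite("pics/f.png",np.hstack([cv2.resize(a,(510,300),interpolation=2),cv2.resize(b,(277,300),interpolation=2)]))
cv2.imwrite("pics/fr.png",optics.get_image("top")[:,:,::-1])
v=cv2.cvtColor(cv2.imread("pics/fr.png"),cv2.COLOR_BGR2GRAY);n,l,s,c=cv2.connectedComponentsWithStats((v<75).astype(np.uint8))
for i in range(1,n):
    if 15<s[i][4]<70 and 250<c[i][1]<310 and 180<c[i][0]<320:
        print(s[i],ray("top",c[i],.089 if s[i][3]>9 else .061)*1000)
E
```

```text
t: 26.63
tool_pos: [0.4537, -0.0107, 0.1457]
tool_rot: [2.176, 2.254, 0.009]
contact_force: [0.8, -0.6, 1.6]
opening: 0.0856
grip_force: 0.0
t: 27.47
tool_pos: [0.4409, 0.2457, 0.1491]
tool_rot: [2.179, 2.263, -0.001]
contact_force: [0.5, -0.3, -0.1]
opening: 0.0854
grip_force: 0.0
[290 270   5   6  30] [469.72284948 -92.00402207  61.        ]
[200 273   6   6  31] [465.8623418   75.05493199  61.        ]
[247 274   4  22  59] [450.08287293 -10.36928354  89.        ]
[290 287   6   6  28] [437.85584479 -92.8259135   61.        ]
[200 290   6   7  31] [434.04677399  75.05132101  61.        ]
```

View pics/f.png

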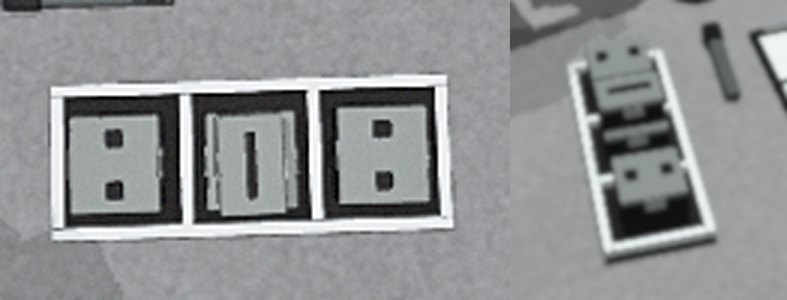

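The spare sits flat and centred on the middle case: rib at (450.1,-10.4), case lid at (451.0,-10.2). The outer cases haven't moved. The arm is clear, so I'm handing in.

```bash
python3 -c "from station import ctrl;print(ctrl.finish_job())"
```

```text
the job is handed in; nothing more can be done
None
```

I handed the job in at about 28 s: the three tall cases stand upright in the bays in reverse order (within about 2 mm of the bay centres by camera), and the spare sits flat on the middle case, but the hand-in gave no verdict back.

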